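Sort the goldsmith's bench into its trays

ROBOT

A 6-joint arm with a two-finger parallel gripper is mounted at the origin on the work surface. World frame = base frame: x ahead of the robot, y to its left, z up, the work surface at z = 0. Lengths are in m, angles in rad, forces in N, time in s.
With the tool pointing down it reaches from about 0.25 to 0.725 m from the base axis. Payload 4 kg.
Tool frame: the origin (TCP) lies midway between the tips of the shut fingers; the grasp point (between the pads) lies 19 mm behind it; z points along the fingers, y is the line along which they close (so a half turn about z gives the same grasp; the last joint's range is limited). The gripper opens to 85 mm and grips with 20 to 120 N. Pads are 22 mm wide; open, the fingers measure 114 mm over their backs; the gripper's body (76 mm by 85 mm) begins 54 mm behind the grasp point. The pads swing forward as they close: fully open they stand 13 mm farther back than shut.
Start: joints at [1.313, 0.241, 0.005, 1.335, 0, 1.571], TCP at [0.127, 0.483, 0.231] pointing down, gripper open.
Joint ranges: [-2.72, 2.72], [-1.05, 1.87], [-1.09, 1.28], [-1.99, 2.15], [-1.42, 1.44], [-3.14, 3.14]. Speed limits (rad/s): [2.79, 2.79, 3.14, 3.14, 3.14, 3.14].

INTERFACE

Orientations are given as a unit quaternion [x, y, z, w].
In Python, from workcell import get_obs, camera, job_done, silhouettes gives the robot as it stands. The module is installed in compiled form; this text tells all that it offers.
- The arm moves only by the tool drive_tool, never from a script. Its argument "increments" is a list of rows, each a list of 3 entries, a list of its own where there are three numbers: the shift along the world's x, y, z in mm, then the turn, a rotation vector about the world's x, y, z in degrees, then the opening, from 0 (shut) to 1 (fully open). A call has 1 to 8 rows; each row shifts and turns the commanded pose from where the row before left it; what a row does not reach is not made up. A row lasts 1/12 s, in which the tool goes at most 41.7 mm and 7.16 degrees, less where a joint would pass 70% of its speed; a pose out of reach is approached as far as the arm can. A call is refused whole if a number of a shift passes 41.7 or a number of a turn 7.16, either way. A call with a gripper value outside its range is refused whole. The fingers move at their own pace and stop on an object; the grip force is fixed at half the most. Time passes only in rows, so rows that do not move let the fingers close. It gives the time, the measured TCP pose, the force, the opening and the grip force at its end, in the units of the state.
- get_obs(): the state, without advancing time (a new reading comes with each control period).
- camera(name): name is "scene" or "top"; returns a dict with "image" (400x640x3 uint8, red, green, blue), "K" (3x3 intrinsics, pixels), "view" (4x4, takes a point from world to camera coordinates). Camera axes: x right, y down, z forward; pixel columns grow to the right and rows downward; lengths in m; the calibration is good to about 2 mm. A picture is of the moment at which its call begins. There is no depth.
- job_done(): hands the job in; it is judged then, once.
Trained networks look in a picture, given as the dict that the camera call returned (one of the last four; its "shot" number tells which), for a name from the list of things; names that differ only in an ending like _2 or _b are one class to them, and where a whole thing is asked for, a point or a joint stands for the part that bears it (a point fixed in the world has none). Each returns a list of dicts, best first, with "conf" (0 to 1); they miss things now and then, are a little off and sometimes report something else, mostly with a low value. They report only what shows in the picture. A call takes as long as a camera call.
- silhouettes(query, picture): "region" (400x640 bool, what is visible of it) and "bbox" ([left, top, right, bottom] in pixels, round what is visible of it).
The state is a dict: "clock": time; "joint_pos": joint angles; "joint_vel": joint speeds; "tau": joint torques, N m; "eef_pos": TCP position; "tool_rot": TCP orientation; "ft_force": force on the tool from outside, world axes, zero at the start; "ft_torque": the same for the moment, N m; "grip_width": finger opening in m; "grasp_force": force on a finger pad.
Only numpy, scipy, OpenCV 4.12 (cv2) and the standard library are available. Lean on these libraries where they do the work, as an engineer would, in place of code of your own. Each camera call takes 0.05 s, during which the arm holds its last target. There are 200 camera calls.

TASK

Clear the goldsmith's bench by kind: stand both napkin rings in the blue tray, both flux jars in the black tray and the eye loupe in the wooden tray with the green lining, each upright on the tray's floor, the two of a kind side by side and not stacked. Set things down rather than dropping them, tip nothing over, and leave the hammer and the block of files where they are.

Things in the scene. Friction and masses are not known exactly. Their poses are not given: they have to be found in the camera images.
- silver_ring: a plain silver-coloured napkin ring: an upright open tube, outer diameter 44 mm, inner 38 mm, 34 mm high, about 60 g. Origin: centre of its lower end; z up along the tube.
- green_ring: a plain green-enamelled napkin ring: an upright open tube, outer diameter 44 mm, inner 38 mm, 34 mm high, about 60 g. Origin: centre of its lower end; z up along the tube.
- yellow_jar: a closed white plastic flux jar with a yellow lid, standing upright: 40 mm diameter throughout, 50 mm high, of which the top 14 mm is the lid; about 90 g. Origin: centre of its underside; z up.
- red_jar: a closed white plastic flux jar with a red lid, standing upright: 40 mm diameter throughout, 50 mm high, of which the top 14 mm is the lid; about 90 g. Origin: centre of its underside; z up.
- loupe: a black watchmaker's eye loupe standing on its wide rim: a round flange 38 mm in diameter and 5 mm high, above it a barrel 30 mm in diameter up to 36 mm, with a glass lens in the top; about 40 g. Origin: centre of its underside; z up.
- blue_tray: the blue plastic tray for napkin rings. Fixed. Outer size 100 mm along its x, 160 mm along its y (long side); walls 4 mm thick, their rims 14 mm above the bench; inside 92 x 152 mm, floor 4 mm above the bench. Origin: centre of its underside, at bench height; z up.
- black_tray: the black plastic tray for flux jars. Fixed. Outer size 100 mm along its x, 160 mm along its y (long side); walls 4 mm thick, their rims 14 mm above the bench; inside 92 x 152 mm, floor 4 mm above the bench. Origin: centre of its underside, at bench height; z up.
- green_tray: the pale wooden tray with a green lining, for the loupe. Fixed. Outer size 100 mm along its x, 160 mm along its y (long side); walls 4 mm thick, their rims 14 mm above the bench; inside 92 x 152 mm, floor 4 mm above the bench. Origin: centre of its underside, at bench height; z up.
- hammer: a bystander: hammer lying on the bench to the right, 240 mm long, handle towards the robot (its -x), 26 mm high, head 88 mm across. Loose. Origin: on the bench under the middle of its length; x along the handle towards the head.
- file_block: a bystander: dark wooden block 80 x 120 x 60 mm with five upright needle files, their handles up to 160 mm above the bench, standing to the left. Loose. Origin: centre of its underside; z up.

How it is judged:
At the end, for the whole second after the job is handed in: Rings in the blue, jars in the black, loupe in the green-lined tray: each origin within 30 mm (tray x) and 60 mm (tray y) of the tray's centre, under 8 mm above its underside, tilted under 0.12 rad, slower than 0.02 m/s (x of silver_ring in the frame of blue_tray between -0.03 and 0.03 m and y of silver_ring in the frame of blue_tray between -0.06 and 0.06 m and z of silver_ring in the frame of blue_tray between 0 and 0.008 m and angle between each of silver_ring, green_ring, yellow_jar, red_jar, loupe's own z axis and vertical below 0.12 rad and linear speed of each of silver_ring, green_ring, yellow_jar, red_jar, loupe below 0.02 m/s and x of green_ring in the frame of blue_tray between -0.03 and 0.03 m and y of green_ring in the frame of blue_tray between -0.06 and 0.06 m and z of green_ring in the frame of blue_tray between 0 and 0.008 m and x of yellow_jar in the frame of black_tray between -0.03 and 0.03 m and y of yellow_jar in the frame of black_tray between -0.06 and 0.06 m and z of yellow_jar in the frame of black_tray between 0 and 0.008 m and x of red_jar in the frame of black_tray between -0.03 and 0.03 m and y of red_jar in the frame of black_tray between -0.06 and 0.06 m and z of red_jar in the frame of black_tray between 0 and 0.008 m and x of loupe in the frame of green_tray between -0.03 and 0.03 m and y of loupe in the frame of green_tray between -0.06 and 0.06 m and z of loupe in the frame of green_tray between 0 and 0.008 m); the robot touches nothing.
It fails at once if the hammer or the file block is moved more than 20 mm (distance of any of hammer, file_block from where it was at the start of the episode above 0.02 m).
It fails at once if a ring, a jar or the loupe is tipped more than 0.8 rad (angle between any of silver_ring, green_ring, yellow_jar, red_jar, loupe's own z axis and vertical above 0.8 rad).
It fails at once if a ring, a jar or the loupe is dropped: faster than 0.7 m/s within 30 mm of the bench ((height (world z) of silver_ring below 0.03 m and linear speed of silver_ring above 0.7 m/s) or (height (world z) of green_ring below 0.03 m and linear speed of green_ring above 0.7 m/s) or (height (world z) of yellow_jar below 0.03 m and linear speed of yellow_jar above 0.7 m/s) or (height (world z) of red_jar below 0.03 m and linear speed of red_jar above 0.7 m/s) or (height (world z) of loupe below 0.03 m and linear speed of loupe above 0.7 m/s)).
It also fails if it takes over 104 s, if anything falls off the work surface, if the arm or the gripper's body presses on something with over 40 N, if the wrist force passes 120 N, or if a joint passes its speed limit or range.

## Working session

There is one attempt and no reset: what is moved stays moved. The work goes in short steps, Python scripts to look and compute and a tool call to move; the robot and the scene stay as the last step left them, time stands still between calls to the robot, and variables do not carry over. Pictures are saved under pics/ and viewed, at most 14 in all, crops included, and the job is handed in when it is done.

Besides the shell and the picture viewer there is one more tool, called after "Emit:" by a JSON object that holds its "api" and its "payload", one argument or row to a line. drive_tool: Moves the arm, as the interface text tells. Its arguments: {"type":"object","properties":{"increments":{"type":"array"}},"required":["increments"]}

```bash
mkdir -p pics
cat > h.py <<'E'
import numpy as np, cv2
from workcell import get_obs, camera, job_done, silhouettes
N=["silver_ring","green_ring","yellow_jar","red_jar","loupe","blue_tray","black_tray","green_tray","hammer","file_block"]
def proj(c,P):
    p=(c["view"]@np.r_[P,1])[:3]; q=c["K"]@p; return q[:2]/q[2]
def unproj(c,uv,z):
    V=c["view"];R=V[:3,:3];t=V[:3,3];o=-R.T@t
    d=R.T@np.linalg.inv(c["K"])@np.r_[uv,1]; return o+d*(z-o[2])/d[2]
def save(c,n): cv2.imwrite(f"pics/{n}.png",c["image"][:,:,::-1])
E
python3 - <<'E'
from h import *
o=get_obs();print({k:np.round(v,3) for k,v in o.items()})
for n in("top","scene"):
    c=camera(n);save(c,n+"0");V=c["view"];print(n,np.round(-V[:3,:3].T@V[:3,3],3),np.round(c["K"],0).tolist(),np.round(V[2,:3],2))
    for k in N:
        for s in silhouettes(k,c)[:2]:
            b=s["bbox"];r=s["region"];ys,xs=np.nonzero(r)
            uv=[xs.mean(),ys.mean()];print(k,round(s["conf"],2),np.round(b),r.sum(),np.round(uv),np.round(unproj(c,uv,.02),3))
E
```

```text
{'clock': np.float64(0.0), 'joint_pos': array([1.313, 0.241, 0.004, 1.335, 0.   , 1.571]), 'joint_vel': array([-0.002,  0.002,  0.   , -0.   , -0.002,  0.001]), 'tau': array([ 0.0000e+00, -3.7232e+01,  2.5241e+01,  1.7000e-02,  0.0000e+00,
       -0.0000e+00]), 'eef_pos': array([0.127, 0.483, 0.23 ]), 'tool_rot': array([ 0.129,  0.992, -0.001, -0.   ]), 'ft_force': array([ 0.678,  0.747, -0.419]), 'ft_torque': array([-0.003,  0.02 , -0.025]), 'grasp_force': np.float64(0.0), 'grip_width': np.float64(0.086)}
top [0.166 0.003 1.535] [[505.0, 0.0, 323.0], [0.0, 505.0, 203.0], [0.0, 0.0, 1.0]] [ 0.22  0.   -0.97]
silver_ring 0.47 [327. 217. 338. 228.] 72 [331. 223.] [ 0.449 -0.024  0.02 ]
green_ring 0.54 [225. 224. 237. 239.] 80 [230. 232.] [0.412 0.281 0.02 ]
yellow_jar 0.72 [149. 162. 197. 200.] 1291 [174. 181.] [0.57  0.466 0.02 ]
yellow_jar 0.63 [405. 220. 420. 236.] 151 [413. 226.] [ 0.446 -0.275  0.02 ]
red_jar 0.52 [369. 212. 388. 226.] 167 [378. 217.] [ 0.471 -0.166  0.02 ]
loupe 0.7 [267. 221. 280. 230.] 114 [273. 224.] [0.443 0.154 0.02 ]
blue_tray 0.72 [298. 155. 351. 191.] 160
[... 634 characters left out ...]
 [414. 205.] [0.417 0.28  0.02 ]
yellow_jar 0.86 [210. 178. 223. 202.] 254 [218. 189.] [ 0.436 -0.277  0.02 ]
red_jar 0.64 [245. 189. 261. 210.] 294 [252. 199.] [ 0.464 -0.166  0.02 ]
red_jar 0.16 [406. 196. 422. 216.] 282 [415. 205.] [0.416 0.281 0.02 ]
loupe 0.54 [362. 199. 375. 216.] 197 [369. 208.] [0.449 0.158 0.02 ]
blue_tray 0.76 [265. 228. 332. 262.] 2252 [299. 246.] [ 0.623 -0.     0.02 ]
black_tray 0.93 [168. 222. 240. 254.] 1964 [203. 237.] [ 0.631 -0.24   0.02 ]
green_tray 0.59 [366. 237. 439. 284.] 2439 [402. 259.] [0.623 0.244 0.02 ]
hammer 0.9 [100. 173. 168. 237.] 999 [134. 211.] [ 0.566 -0.463  0.02 ]
file_block 0.85 [465. 204. 535. 277.] 2909 [500. 245.] [0.539 0.478 0.02 ]
```

Run:
```python
from h import *
for n,(a,b,c,d) in (("top",(140,140,500,260)),("scene",(90,160,550,300))):
    im=cv2.imread(f"pics/{n}0.png")[b:d,a:c]
    f=800/(c-a); cv2.imwrite(f"pics/{n}0c.png",cv2.resize(im,None,fx=f,fy=f,interpolation=cv2.INTER_CUBIC)); print(f)
```

```text
2.2222222222222223
1.7391304347826086
```

View pics/top0c.png

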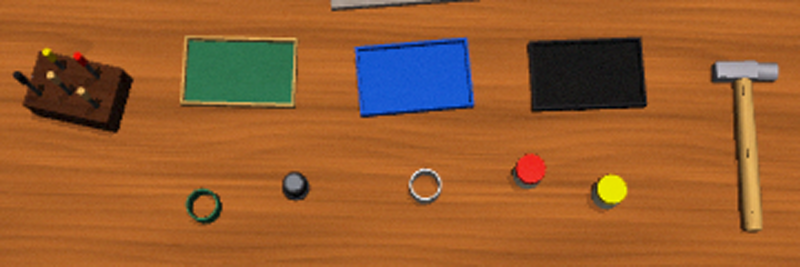

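View pics/scene0c.png

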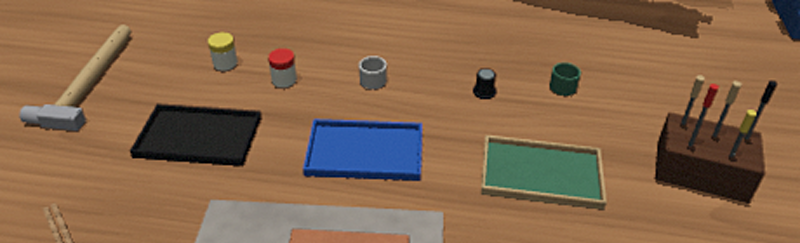

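The top view shows, in full-image pixels, the silver ring at (331,223), green ring (232,232), loupe (273,223), red lid (378,216) and yellow lid (414,225). The trays run green, blue, black from left to right, each slightly yawed. The network hits agree, except a false yellow_jar on the file block. Next I'll fit the models to both cameras.

```bash
cat > fit.py <<'E'
from h import *
from scipy.optimize import least_squares
t=np.linspace(0,6.283,40)
def cyl(r,a,b): return np.vstack([np.c_[r*np.cos(t),r*np.sin(t),0*t+z] for z in(a,b)])
M={"silver_ring":cyl(.022,0,.034),"green_ring":cyl(.022,0,.034),"yellow_jar":cyl(.02,0,.05),"red_jar":cyl(.02,0,.05),"loupe":np.vstack([cyl(.019,0,.005),cyl(.015,.005,.036)])}
def hullc(c,P):
    h=cv2.convexHull(np.array([proj(c,p) for p in P],np.float32)); m=cv2.moments(h); return np.array([m["m10"]/m["m00"],m["m01"]/m["m00"]])
def best(k,c,x0):
    L=[(np.linalg.norm(uv-proj(c,np.r_[x0,.02])),s,uv) for s in silhouettes(k,c) for uv in [hull2(s["region"])]]
    L=[l for l in L if l[0]<60]; return min(L,key=lambda l:-l[1]["conf"]) if L else None
def hull2(r):
    ys,xs=np.nonzero(r); h=cv2.convexHull(np.c_[xs,ys].astype(np.float32)); m=cv2.moments(h); return np.array([m["m10"]/m["m00"],m["m01"]/m["m00"]])
def locate(k,cams,x0):
    out=[];U=[]
    for c in cams:
        b=best(k,c,x0)
        if b is None: continue
        U.append((c,b[2])); f=lambda x:hullc(c,M[k]+np.r_[x,0])-b[2]
        out.append(np.round(least_squares(f,x0,diff_step=1e-4).x,4))
    x=least_squares(lambda x:np.hstack([hullc(c,M[k]+np.r_[x,0])-u for c,u in U]),x0,diff_step=1e-4).x
    return np.round(x,4),out
E
python3 - <<'E'
from fit import *
cams=[camera("top"),camera("scene")]
for k,x0 in {"silver_ring":(.449,-.022),"green_ring":(.414,.28),"yellow_jar":(.44,-.276),"red_jar":(.467,-.166),"loupe":(.446,.156)}.items(): print(k,*locate(k,cams,np.array(x0)))
for k in N[5:8]:
    for c in cams:
        s=silhouettes(k,c)[0];h=cv2.findContours(s["region"].astype(np.uint8),0,2)[0];h=max(h,key=cv2.contourArea)[:,0]
        P=np.array([unproj(c,p.astype(float),.012)[:2] for p in h],np.float32);print(k,np.round(np.hstack([np.r_[x] for x in cv2.minAreaRect(P*1000)])))
E
```

```text
silver_ring [ 0.4484 -0.0208] [array([ 0.4484, -0.0208])]
green_ring [0.4098 0.2816] [array([0.4098, 0.2816])]
yellow_jar [ 0.4432 -0.2741] [array([ 0.4432, -0.2748]), array([ 0.4439, -0.2732])]
red_jar [ 0.47   -0.1641] [array([ 0.4707, -0.1647]), array([ 0.4691, -0.1639])]
loupe [0.445  0.1564] [array([0.4459, 0.1552]), array([0.4432, 0.1573])]
blue_tray [605.  -5. 104. 160.   7.]
blue_tray [610.  -4. 113. 163.   6.]
black_tray [ 616. -247.  109.  164.    4.]
black_tray [ 620. -246.  113.  166.    4.]
green_tray [607. 242. 161. 103.  89.]
green_tray [611. 245. 116. 161.   0.]
```

Emit:
{"api": "drive_tool", "payload": {
  "increments": [
    [[26, -18, -10], [0, 0, -7], 1],
    [[26, -18, -10], [0, 0, -7], 1],
    [[26, -18, -10], [0, 0, -7], 1],
    [[26, -18, -10], [0, 0, -7], 1],
    [[26, -18, -10], [0, 0, -7], 1],
    [[26, -18, -10], [0, 0, -7], 1],
    [[26, -18, -10], [0, 0, -7], 1],
    [[26, -18, -10], [0, 0, -7], 1]
  ]
}}

```text
clock: 2.67
eef_pos: [0.3366, 0.3385, 0.151]
tool_rot: [0.581, 0.814, 0.0, -0.0]
ft_force: [1.1, 0.4, 0.1]
grip_width: 0.0855
grasp_force: 0.0
```

Emit:
{"api": "drive_tool", "payload": {
  "increments": [
    [[26, -18, -10], [0, 0, -7], 1],
    [[26, -18, -10], [0, 0, -7], 1],
    [[23, -21, -10], [0, 0, -5], 1],
    [[0, 0, 0], [0, 0, 0], 1],
    [[0, 0, 0], [0, 0, 0], 1]
  ]
}}

```text
clock: 3.08
eef_pos: [0.411, 0.2811, 0.1206]
tool_rot: [0.707, 0.708, -0.001, -0.0]
ft_force: [-0.1, -0.4, -0.5]
grip_width: 0.0853
grasp_force: 0.0
```

Emit:
{"api": "drive_tool", "payload": {
  "increments": [
    [[0, 0, -40], [0, 0, 0], 1],
    [[0, 0, -40], [0, 0, 0], 1],
    [[0, 0, -26], [0, 0, 0], 1],
    [[0, 0, -10], [0, 0, 0], 1],
    [[0, 0, 0], [0, 0, 0], 0],
    [[0, 0, 0], [0, 0, 0], 0],
    [[0, 0, 0], [0, 0, 0], 0],
    [[0, 0, 0], [0, 0, 0], 0]
  ]
}}

```text
clock: 3.75
eef_pos: [0.4121, 0.2841, 0.0079]
tool_rot: [0.705, 0.709, 0.002, 0.0]
ft_force: [-0.7, -0.3, 4.5]
grip_width: 0.0425
grasp_force: 60.2
```

Emit:
{"api": "drive_tool", "payload": {
  "increments": [
    [[0, 0, 0], [0, 0, 0], 0],
    [[0, 0, 0], [0, 0, 0], 0],
    [[0, 0, 0], [0, 0, 0], 0]
  ]
}}

```text
clock: 4.0
eef_pos: [0.4122, 0.2841, 0.008]
tool_rot: [0.706, 0.709, 0.003, 0.0]
ft_force: [-1.5, 0.2, 6.2]
grip_width: 0.0426
grasp_force: 60.7
```

Emit:
{"api": "drive_tool", "payload": {
  "increments": [
    [[0, 0, 30], [0, 0, 0], 0],
    [[0, 0, 40], [0, 0, 0], 0],
    [[0, 0, 20], [0, 0, 0], 0],
    [[0, 0, 0], [0, 0, 0], 0],
    [[0, 0, 0], [0, 0, 0], 0]
  ]
}}

```text
clock: 4.42
eef_pos: [0.4121, 0.2836, 0.098]
tool_rot: [0.706, 0.709, 0.003, 0.001]
ft_force: [0.2, -0.9, -0.6]
grip_width: 0.0425
grasp_force: 61.2
```

Run:
```python
from h import *
c=camera("scene");im=c["image"][120:300,280:520];cv2.imwrite("pics/g1.png",cv2.resize(im[:,:,::-1],None,fx=3,fy=3));print(proj(c,get_obs()["eef_pos"]),get_obs()["eef_pos"])
```

```text
[420.26753639 181.11498352] [0.41090816 0.28276962 0.09631574]
```

View pics/g1.png

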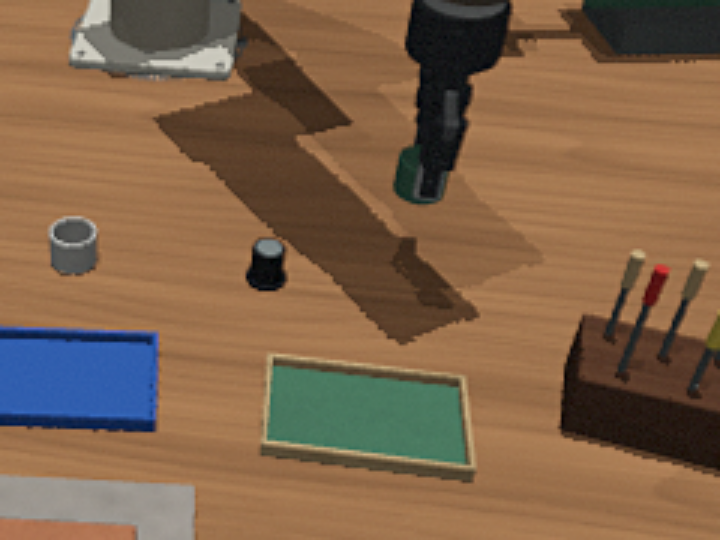

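Emit:
{"api": "drive_tool", "payload": {
  "increments": [
    [[24, -31, 0], [0, 0, 0], 0],
    [[24, -31, 0], [0, 0, 0], 0],
    [[24, -31, 0], [0, 0, 0], 0],
    [[24, -31, 0], [0, 0, 0], 0],
    [[24, -31, 0], [0, 0, 0], 0],
    [[24, -31, 0], [0, 0, 0], 0],
    [[24, -31, 0], [0, 0, 0], 0],
    [[23, -31, 0], [0, 0, 0], 0]
  ]
}}

```text
clock: 5.13
eef_pos: [0.6012, 0.0326, 0.0934]
tool_rot: [0.706, 0.708, -0.001, -0.001]
ft_force: [1.1, 0.5, -0.5]
grip_width: 0.0425
grasp_force: 61.2
```

Emit:
{"api": "drive_tool", "payload": {
  "increments": [
    [[0, 0, -30], [0, 0, 0], 0],
    [[0, 0, -30], [0, 0, 0], 0],
    [[0, 0, -15], [0, 0, 0], 0],
    [[0, 0, -5], [0, 0, 0], 0],
    [[0, 0, -2], [0, 0, 0], 0],
    [[0, 0, 0], [0, 0, 0], 0]
  ]
}}

```text
clock: 5.63
eef_pos: [0.5993, 0.0339, 0.0122]
tool_rot: [0.706, 0.708, -0.002, -0.001]
ft_force: [0.5, -1.2, -0.2]
grip_width: 0.0426
grasp_force: 61.2
```

Emit:
{"api": "drive_tool", "payload": {
  "increments": [
    [[0, 0, -2], [0, 0, 0], 0],
    [[0, 0, 0], [0, 0, 0], 0]
  ]
}}

```text
clock: 5.8
eef_pos: [0.5999, 0.0341, 0.012]
tool_rot: [0.706, 0.708, -0.001, -0.001]
ft_force: [-6.0, -0.8, 11.2]
grip_width: 0.0428
grasp_force: 62.2
```

Emit:
{"api": "drive_tool", "payload": {
  "increments": [
    [[0, 0, -1], [0, 0, 0], 0],
    [[0, 0, 0], [0, 0, 0], 0]
  ]
}}

```text
clock: 5.97
eef_pos: [0.5999, 0.0341, 0.0119]
tool_rot: [0.706, 0.708, -0.001, -0.0]
ft_force: [-7.3, -1.7, 16.4]
grip_width: 0.0423
grasp_force: 62.8
```

Contact. Release and rise.

Emit:
{"api": "drive_tool", "payload": {
  "increments": [
    [[0, 0, 1], [0, 0, 0], 0.55],
    [[0, 0, 0], [0, 0, 0], 0.62],
    [[0, 0, 0], [0, 0, 0], 0.62],
    [[0, 0, 0], [0, 0, 0], 0.62]
  ]
}}

```text
clock: 6.3
eef_pos: [0.6012, 0.0346, 0.0106]
tool_rot: [0.706, 0.709, -0.0, -0.0]
ft_force: [0.2, 0.1, 0.3]
grip_width: 0.0531
grasp_force: 0.0
```

Emit:
{"api": "drive_tool", "payload": {
  "increments": [
    [[0, 0, 10], [0, 0, 0], 0.62],
    [[0, 0, 20], [0, 0, 0], 0.62],
    [[0, 0, 35], [0, 0, 0], 0.8],
    [[0, 0, 20], [0, 0, 0], 1]
  ]
}}

```text
clock: 6.63
eef_pos: [0.6024, 0.0346, 0.0992]
tool_rot: [0.706, 0.709, 0.001, 0.001]
ft_force: [1.4, -0.8, 0.9]
grip_width: 0.0759
grasp_force: 0.0
```

Run:
```python
from fit import *
print(get_obs()["eef_pos"],get_obs()["grip_width"])
c=camera("scene");im=c["image"][120:300,200:440];cv2.imwrite("pics/g2.png",cv2.resize(im[:,:,::-1],None,fx=3,fy=3))
cams=[camera("top"),c]
for k,x0 in {"silver_ring":(.449,-.022),"green_ring":(.6,.034)}.items(): print(k,*locate(k,cams,np.array(x0)))
```

```text
[0.60238377 0.03459998 0.09922015] 0.07594345696519321
silver_ring [ 0.4498 -0.0312] [array([ 0.4498, -0.0312])]
green_ring [0.596  0.0308] [array([0.596 , 0.0308])]
```

View pics/g2.png

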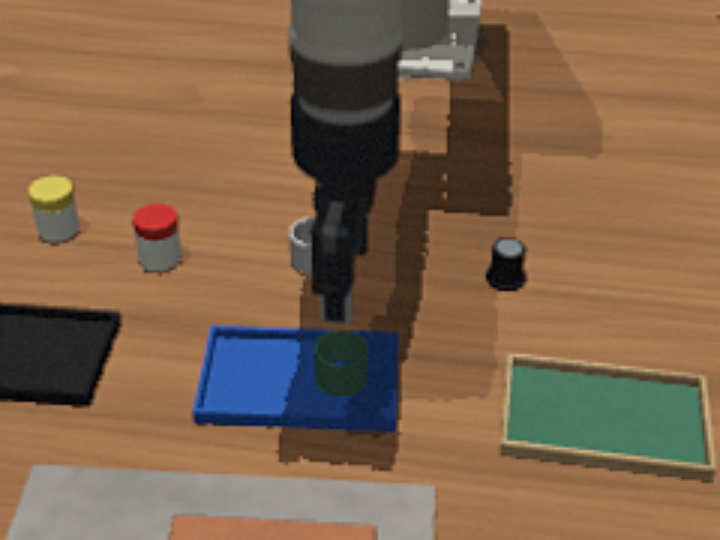

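The green ring stands in the blue tray, centred near crop (341,362). Next is the silver ring.

Emit:
{"api": "drive_tool", "payload": {
  "increments": [
    [[-36, -14, 0], [0, 0, 0], 1],
    [[-36, -14, 0], [0, 0, 0], 1],
    [[-40, -14, 0], [0, 0, 0], 1],
    [[-40, -14, 0], [0, 0, 0], 1],
    [[0, 0, -38], [0, 0, 0], 1],
    [[0, 0, -30], [0, 0, 0], 1],
    [[0, 0, -18], [0, 0, 0], 1],
    [[0, 0, -7], [0, 0, 0], 1]
  ]
}}

```text
clock: 7.6
eef_pos: [0.4468, -0.021, -0.0]
tool_rot: [0.706, 0.708, -0.002, -0.003]
ft_force: [0.6, -1.0, 0.1]
grip_width: 0.0855
grasp_force: 0.0
```

Emit:
{"api": "drive_tool", "payload": {
  "increments": [
    [[0, 0, 0], [0, 0, 0], 0],
    [[0, 0, 0], [0, 0, 0], 0],
    [[0, 0, 0], [0, 0, 0], 0],
    [[0, 0, 0], [0, 0, 0], 0],
    [[0, 0, 0], [0, 0, 0], 0],
    [[0, 0, 0], [0, 0, 0], 0]
  ]
}}

```text
clock: 8.1
eef_pos: [0.4523, -0.0211, 0.0045]
tool_rot: [0.706, 0.709, 0.001, 0.001]
ft_force: [-0.2, 1.0, 5.3]
grip_width: 0.0419
grasp_force: 61.1
```

Emit:
{"api": "drive_tool", "payload": {
  "increments": [
    [[0, 0, 30], [0, 0, 0], 0],
    [[0, 0, 40], [0, 0, 0], 0],
    [[0, 0, 25], [0, 0, 0], 0],
    [[40, -6, 0], [0, 0, 0], 0],
    [[40, -6, 0], [0, 0, 0], 0],
    [[40, -6, 0], [0, 0, 0], 0],
    [[36, -6, 0], [0, 0, 0], 0],
    [[0, 0, 0], [0, 0, 0], 0]
  ]
}}

```text
clock: 8.77
eef_pos: [0.6137, -0.0461, 0.0973]
tool_rot: [0.706, 0.708, 0.002, 0.002]
ft_force: [1.3, -0.4, -0.5]
grip_width: 0.0416
grasp_force: 61.2
```

Emit:
{"api": "drive_tool", "payload": {
  "increments": [
    [[0, 0, -30], [0, 0, 0], 0],
    [[0, 0, -30], [0, 0, 0], 0],
    [[0, 0, -15], [0, 0, 0], 0],
    [[0, 0, 0], [0, 0, 0], 0],
    [[0, 0, 0], [0, 0, 0], 0]
  ]
}}

```text
clock: 9.18
eef_pos: [0.6057, -0.0449, 0.0224]
tool_rot: [0.706, 0.709, -0.001, -0.001]
ft_force: [0.4, 0.5, 0.6]
grip_width: 0.0416
grasp_force: 61.2
```

Emit:
{"api": "drive_tool", "payload": {
  "increments": [
    [[0, 0, -6], [0, 0, 0], 0],
    [[0, 0, -4], [0, 0, 0], 0],
    [[0, 0, -1], [0, 0, 0], 0],
    [[0, 0, 0], [0, 0, 0], 0]
  ]
}}

```text
clock: 9.52
eef_pos: [0.6071, -0.0451, 0.0129]
tool_rot: [0.706, 0.709, 0.0, 0.0]
ft_force: [-0.6, 0.6, 0.0]
grip_width: 0.0421
grasp_force: 61.2
```

Emit:
{"api": "drive_tool", "payload": {
  "increments": [
    [[0, 0, -2], [0, 0, 0], 0],
    [[0, 0, 0], [0, 0, 0], 0]
  ]
}}

```text
clock: 9.68
eef_pos: [0.607, -0.0451, 0.0106]
tool_rot: [0.706, 0.709, 0.0, 0.0]
ft_force: [-0.8, 0.6, 0.2]
grip_width: 0.042
grasp_force: 61.2
```

Emit:
{"api": "drive_tool", "payload": {
  "increments": [
    [[0, 0, -1], [0, 0, 0], 0],
    [[0, 0, 0], [0, 0, 0], 0]
  ]
}}

```text
clock: 9.85
eef_pos: [0.6068, -0.0451, 0.0093]
tool_rot: [0.706, 0.709, 0.0, 0.0]
ft_force: [0.3, -0.7, -0.8]
grip_width: 0.0418
grasp_force: 61.2
```

Emit:
{"api": "drive_tool", "payload": {
  "increments": [
    [[0, 0, -1.5], [0, 0, 0], 0],
    [[0, 0, 0], [0, 0, 0], 0]
  ]
}}

```text
clock: 10.02
eef_pos: [0.6071, -0.0451, 0.0085]
tool_rot: [0.706, 0.709, 0.0, 0.0]
ft_force: [-1.8, 0.1, 4.3]
grip_width: 0.0417
grasp_force: 61.4
```

Emit:
{"api": "drive_tool", "payload": {
  "increments": [
    [[0, 0, -1], [0, 0, 0], 0],
    [[0, 0, 0], [0, 0, 0], 0]
  ]
}}

```text
clock: 10.18
eef_pos: [0.6071, -0.045, 0.0085]
tool_rot: [0.706, 0.709, 0.0, 0.0]
ft_force: [-3.5, -0.1, 9.6]
grip_width: 0.0419
grasp_force: 62.2
```

Emit:
{"api": "drive_tool", "payload": {
  "increments": [
    [[0, 0, 1], [0, 0, 0], 0.55],
    [[0, 0, 0], [0, 0, 0], 0.62],
    [[0, 0, 0], [0, 0, 0], 0.62],
    [[0, 0, 0], [0, 0, 0], 0.62],
    [[0, 0, 10], [0, 0, 0], 0.62],
    [[0, 0, 20], [0, 0, 0], 0.62],
    [[0, 0, 35], [0, 0, 0], 0.8],
    [[0, 0, 20], [0, 0, 0], 1]
  ]
}}

```text
clock: 10.85
eef_pos: [0.6078, -0.0451, 0.0959]
tool_rot: [0.706, 0.709, 0.001, 0.001]
ft_force: [0.6, 0.6, 1.0]
grip_width: 0.0752
grasp_force: 0.0
```

Emit:
{"api": "drive_tool", "payload": {
  "increments": [
    [[-34, -30, 0], [0, 0, 0], 1],
    [[-34, -30, 0], [0, 0, 0], 1],
    [[-34, -30, 0], [0, 0, 0], 1],
    [[-35, -29, 0], [0, 0, 0], 1],
    [[0, 0, 0], [0, 0, 0], 1],
    [[0, 0, 0], [0, 0, 0], 1]
  ]
}}

```text
clock: 11.35
eef_pos: [0.4794, -0.1556, 0.0935]
tool_rot: [0.707, 0.707, 0.0, -0.0]
ft_force: [0.9, 0.1, -0.4]
grip_width: 0.0856
grasp_force: 0.0
```

Run:
```python
from fit import *
print(get_obs()["eef_pos"],get_obs()["grip_width"])
c=camera("scene");cams=[camera("top"),c]
im=c["image"][120:300,160:400];cv2.imwrite("pics/g3.png",cv2.resize(im[:,:,::-1],None,fx=3,fy=3))
for k,x0 in {"silver_ring":(.608,-.045),"red_jar":(.47,-.164),"yellow_jar":(.443,-.274)}.items(): print(k,*locate(k,cams,np.array(x0)))
```

```text
[ 0.4794359  -0.15563845  0.09350462] 0.08564246155947289
silver_ring [ 0.6032 -0.0461] [array([ 0.6032, -0.0461])]
red_jar [ 0.4687 -0.1639] [array([ 0.4687, -0.1639])]
yellow_jar [ 0.4451 -0.2773] [array([ 0.4482, -0.2822]), array([ 0.4422, -0.2737])]
```

View pics/g3.png

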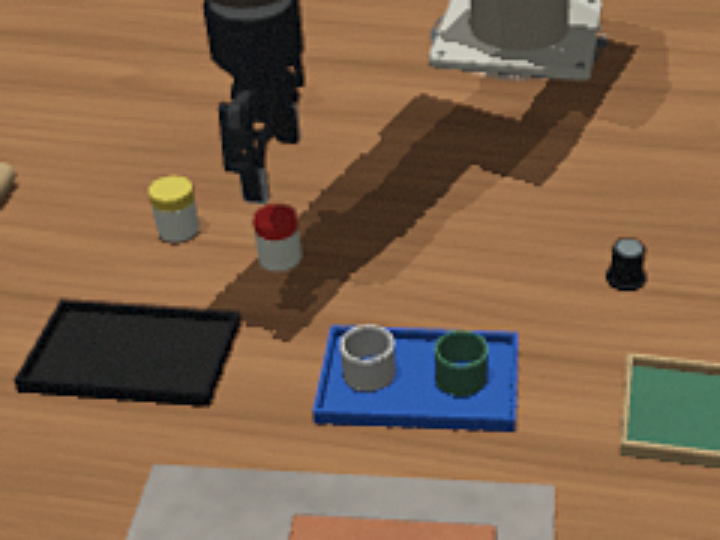

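Both rings stand in the blue tray, at crop (368,358) and (461,362). Next is the red jar, after a small correction.

Emit:
{"api": "drive_tool", "payload": {
  "increments": [
    [[-9, -8, 0], [0, 0, 0], 1],
    [[0, 0, -20], [0, 0, 0], 1],
    [[0, 0, -30], [0, 0, 0], 1],
    [[0, 0, -23], [0, 0, 0], 1],
    [[0, 0, -8], [0, 0, 0], 1],
    [[0, 0, 0], [0, 0, 0], 1]
  ]
}}

```text
clock: 12.25
eef_pos: [0.4695, -0.1618, 0.0097]
tool_rot: [0.706, 0.708, -0.001, -0.002]
ft_force: [0.4, 0.5, 0.3]
grip_width: 0.0854
grasp_force: 0.0
```

Emit:
{"api": "drive_tool", "payload": {
  "increments": [
    [[0, 0, 0], [0, 0, 0], 0],
    [[0, 0, 0], [0, 0, 0], 0],
    [[0, 0, 0], [0, 0, 0], 0],
    [[0, 0, 0], [0, 0, 0], 0],
    [[0, 0, 0], [0, 0, 0], 0],
    [[0, 0, 0], [0, 0, 0], 0]
  ]
}}

```text
clock: 12.75
eef_pos: [0.4733, -0.1628, 0.0134]
tool_rot: [0.706, 0.709, 0.001, 0.002]
ft_force: [-0.9, 0.3, 6.2]
grip_width: 0.0386
grasp_force: 60.3
```

Emit:
{"api": "drive_tool", "payload": {
  "increments": [
    [[0, 0, 30], [0, 0, 0], 0],
    [[0, 0, 40], [0, 0, 0], 0],
    [[0, 0, 15], [0, 0, 0], 0],
    [[35, -11, 0], [0, 0, 0], 0],
    [[35, -11, 0], [0, 0, 0], 0],
    [[35, -11, 0], [0, 0, 0], 0],
    [[35, -11, 0], [0, 0, 0], 0],
    [[0, 0, 0], [0, 0, 0], 0]
  ]
}}

```text
clock: 13.42
eef_pos: [0.6183, -0.2082, 0.0952]
tool_rot: [0.706, 0.709, 0.001, 0.002]
ft_force: [-0.0, -1.1, -0.5]
grip_width: 0.0389
grasp_force: 60.8
```

Emit:
{"api": "drive_tool", "payload": {
  "increments": [
    [[0, 0, -30], [0, 0, 0], 0],
    [[0, 0, -30], [0, 0, 0], 0],
    [[0, 0, -10], [0, 0, 0], 0],
    [[0, 0, 0], [0, 0, 0], 0],
    [[0, 0, 0], [0, 0, 0], 0]
  ]
}}

```text
clock: 13.83
eef_pos: [0.6115, -0.2061, 0.0268]
tool_rot: [0.706, 0.709, -0.0, -0.001]
ft_force: [0.9, 0.1, -0.2]
grip_width: 0.0388
grasp_force: 60.8
```

Emit:
{"api": "drive_tool", "payload": {
  "increments": [
    [[0, 0, -4], [0, 0, 0], 0],
    [[0, 0, -3], [0, 0, 0], 0],
    [[0, 0, -1], [0, 0, 0], 0],
    [[0, 0, 0], [0, 0, 0], 0]
  ]
}}

```text
clock: 14.17
eef_pos: [0.6124, -0.2065, 0.0197]
tool_rot: [0.706, 0.709, 0.0, 0.001]
ft_force: [0.1, -0.2, -0.8]
grip_width: 0.0391
grasp_force: 60.8
```

Emit:
{"api": "drive_tool", "payload": {
  "increments": [
    [[0, 0, -1.5], [0, 0, 0], 0],
    [[0, 0, 0], [0, 0, 0], 0]
  ]
}}

```text
clock: 14.33
eef_pos: [0.6121, -0.2064, 0.0176]
tool_rot: [0.706, 0.709, 0.0, 0.0]
ft_force: [0.8, 0.5, -0.2]
grip_width: 0.0388
grasp_force: 60.8
```

Emit:
{"api": "drive_tool", "payload": {
  "increments": [
    [[0, 0, -1.5], [0, 0, 0], 0],
    [[0, 0, 0], [0, 0, 0], 0]
  ]
}}

```text
clock: 14.5
eef_pos: [0.6121, -0.2064, 0.0175]
tool_rot: [0.706, 0.709, 0.0, 0.0]
ft_force: [-2.9, 0.6, 6.6]
grip_width: 0.0388
grasp_force: 61.6
```

Emit:
{"api": "drive_tool", "payload": {
  "increments": [
    [[0, 0, 1], [0, 0, 0], 0.5],
    [[0, 0, 0], [0, 0, 0], 0.6],
    [[0, 0, 0], [0, 0, 0], 0.6],
    [[0, 0, 0], [0, 0, 0], 0.6],
    [[0, 0, 10], [0, 0, 0], 0.6],
    [[0, 0, 20], [0, 0, 0], 0.6],
    [[0, 0, 35], [0, 0, 0], 0.8],
    [[0, 0, 20], [0, 0, 0], 1]
  ]
}}

```text
clock: 15.17
eef_pos: [0.6129, -0.2066, 0.1051]
tool_rot: [0.706, 0.709, 0.001, 0.001]
ft_force: [1.2, -0.2, 0.5]
grip_width: 0.0737
grasp_force: 0.0
```

Emit:
{"api": "drive_tool", "payload": {
  "increments": [
    [[-28, -11, 0], [0, 0, 0], 1],
    [[-28, -11, 0], [0, 0, 0], 1],
    [[-28, -11, 0], [0, 0, 0], 1],
    [[-28, -12, 0], [0, 0, 0], 1],
    [[-28, -12, 0], [0, 0, 0], 1],
    [[-29, -12, 0], [0, 0, 0], 1],
    [[0, 0, 0], [0, 0, 0], 1],
    [[0, 0, 0], [0, 0, 0], 1]
  ]
}}

```text
clock: 15.83
eef_pos: [0.442, -0.276, 0.1027]
tool_rot: [0.707, 0.708, 0.0, 0.0]
ft_force: [0.2, -0.5, 0.6]
grip_width: 0.0856
grasp_force: 0.0
```

Run:
```python
from fit import *
print(get_obs()["eef_pos"],get_obs()["grip_width"])
c=camera("scene");cams=[camera("top"),c]
im=c["image"][120:300,140:380];cv2.imwrite("pics/g4.png",cv2.resize(im[:,:,::-1],None,fx=3,fy=3))
for k,x0 in {"red_jar":(.612,-.206),"yellow_jar":(.443,-.274),"loupe":(.445,.156)}.items(): print(k,*locate(k,cams,np.array(x0)))
```

```text
[ 0.4420194  -0.27604709  0.10267606] 0.0855637413258013
red_jar [ 0.6101 -0.2093] [array([ 0.6137, -0.2086]), array([ 0.6055, -0.2113])]
yellow_jar [ 0.4432 -0.2735] [array([ 0.4432, -0.2735])]
loupe [0.4436 0.1569] [array([0.4436, 0.1569])]
```

View pics/g4.png

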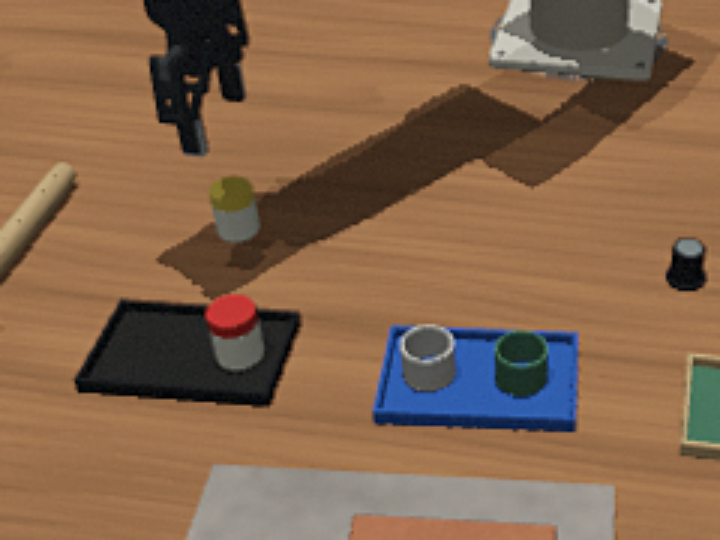

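The red jar stands in the black tray at crop (234,335). The yellow jar is directly below the gripper.

Emit:
{"api": "drive_tool", "payload": {
  "increments": [
    [[1, 2, -20], [0, 0, 0], 1],
    [[0, 0, -35], [0, 0, 0], 1],
    [[0, 0, -25], [0, 0, 0], 1],
    [[0, 0, -12], [0, 0, 0], 1],
    [[0, 0, 0], [0, 0, 0], 1]
  ]
}}

```text
clock: 16.65
eef_pos: [0.4417, -0.2714, 0.0064]
tool_rot: [0.705, 0.709, -0.001, -0.004]
ft_force: [0.3, 0.6, 0.3]
grip_width: 0.085
grasp_force: 0.0
```

Emit:
{"api": "drive_tool", "payload": {
  "increments": [
    [[0, 0, 0], [0, 0, 0], 0],
    [[0, 0, 0], [0, 0, 0], 0],
    [[0, 0, 0], [0, 0, 0], 0],
    [[0, 0, 0], [0, 0, 0], 0],
    [[0, 0, 0], [0, 0, 0], 0],
    [[0, 0, 0], [0, 0, 0], 0]
  ]
}}

```text
clock: 17.15
eef_pos: [0.4454, -0.2741, 0.0114]
tool_rot: [0.706, 0.709, 0.0, 0.002]
ft_force: [-0.0, 0.1, 6.2]
grip_width: 0.0388
grasp_force: 60.5
```

Emit:
{"api": "drive_tool", "payload": {
  "increments": [
    [[0, 0, 30], [0, 0, 0], 0],
    [[0, 0, 40], [0, 0, 0], 0],
    [[0, 0, 15], [0, 0, 0], 0],
    [[34, -2, 0], [0, 0, 0], 0],
    [[34, -2, 0], [0, 0, 0], 0],
    [[34, -3, 0], [0, 0, 0], 0],
    [[34, -3, 0], [0, 0, 0], 0],
    [[34, -3, 0], [0, 0, 0], 0]
  ]
}}

```text
clock: 17.82
eef_pos: [0.6151, -0.2863, 0.0949]
tool_rot: [0.706, 0.708, -0.0, -0.0]
ft_force: [0.9, -0.5, -0.2]
grip_width: 0.0386
grasp_force: 60.6
```

Emit:
{"api": "drive_tool", "payload": {
  "increments": [
    [[0, 0, 0], [0, 0, 0], 0],
    [[0, 0, -30], [0, 0, 0], 0],
    [[0, 0, -30], [0, 0, 0], 0],
    [[0, 0, -12], [0, 0, 0], 0],
    [[0, 0, 0], [0, 0, 0], 0],
    [[0, 0, 0], [0, 0, 0], 0]
  ]
}}

```text
clock: 18.32
eef_pos: [0.613, -0.2861, 0.0223]
tool_rot: [0.706, 0.708, -0.0, -0.001]
ft_force: [0.6, 0.1, -0.4]
grip_width: 0.0387
grasp_force: 60.9
```

Emit:
{"api": "drive_tool", "payload": {
  "increments": [
    [[2, 0, -3], [0, 0, 0], 0],
    [[0, 0, -2], [0, 0, 0], 0],
    [[0, 0, 0], [0, 0, 0], 0]
  ]
}}

```text
clock: 18.57
eef_pos: [0.617, -0.2868, 0.0194]
tool_rot: [0.706, 0.709, 0.001, 0.001]
ft_force: [0.4, -0.6, -1.0]
grip_width: 0.0388
grasp_force: 60.9
```

Emit:
{"api": "drive_tool", "payload": {
  "increments": [
    [[0, 0, -1.5], [0, 0, 0], 0],
    [[0, 0, 0], [0, 0, 0], 0]
  ]
}}

```text
clock: 18.73
eef_pos: [0.6163, -0.2865, 0.017]
tool_rot: [0.706, 0.708, 0.0, 0.001]
ft_force: [-0.1, -0.1, -1.7]
grip_width: 0.0386
grasp_force: 60.9
```

Emit:
{"api": "drive_tool", "payload": {
  "increments": [
    [[0, 0, -1.5], [0, 0, 0], 0],
    [[0, 0, 0], [0, 0, 0], 0]
  ]
}}

```text
clock: 18.9
eef_pos: [0.6164, -0.2865, 0.0155]
tool_rot: [0.706, 0.709, 0.0, 0.001]
ft_force: [0.2, 0.9, 1.6]
grip_width: 0.0387
grasp_force: 61.1
```

Emit:
{"api": "drive_tool", "payload": {
  "increments": [
    [[0, 0, -0.5], [0, 0, 0], 0],
    [[0, 0, 0.5], [0, 0, 0], 0.5],
    [[0, 0, 0], [0, 0, 0], 0.6],
    [[0, 0, 0], [0, 0, 0], 0.6],
    [[0, 0, 0], [0, 0, 0], 0.6],
    [[0, 0, 10], [0, 0, 0], 0.6],
    [[0, 0, 20], [0, 0, 0], 0.6],
    [[0, 0, 35], [0, 0, 0], 0.8]
  ]
}}

```text
clock: 19.57
eef_pos: [0.613, -0.285, 0.0763]
tool_rot: [0.706, 0.709, -0.002, -0.004]
ft_force: [0.1, 0.6, -0.1]
grip_width: 0.0618
grasp_force: 0.0
```

Emit:
{"api": "drive_tool", "payload": {
  "increments": [
    [[0, 0, 20], [0, 0, 0], 1],
    [[-14, 30, 0], [0, 0, 0], 1],
    [[-14, 30, 0], [0, 0, 0], 1],
    [[-14, 30, 0], [0, 0, 0], 1],
    [[-14, 30, 0], [0, 0, 0], 1],
    [[-14, 30, 0], [0, 0, 0], 1],
    [[-14, 30, 0], [0, 0, 0], 1],
    [[-14, 30, 0], [0, 0, 0], 1]
  ]
}}

```text
clock: 20.23
eef_pos: [0.5174, -0.0751, 0.1007]
tool_rot: [0.706, 0.708, 0.0, 0.0]
ft_force: [-0.1, -0.5, -0.1]
grip_width: 0.0854
grasp_force: 0.0
```

Emit:
{"api": "drive_tool", "payload": {
  "increments": [
    [[-12, 30, 0], [0, 0, 0], 1],
    [[-12, 30, 0], [0, 0, 0], 1],
    [[-12, 30, 0], [0, 0, 0], 1],
    [[-12, 30, 0], [0, 0, 0], 1],
    [[-12, 30, 0], [0, 0, 0], 1],
    [[-8, 30, 0], [0, 0, 0], 1],
    [[-6, 30, 0], [0, 0, 0], 1],
    [[0, 0, 0], [0, 0, 0], 1]
  ]
}}

```text
clock: 20.9
eef_pos: [0.4433, 0.1381, 0.1008]
tool_rot: [0.703, 0.711, 0.001, -0.0]
ft_force: [0.6, 0.2, 0.2]
grip_width: 0.0854
grasp_force: 0.0
```

Run:
```python
from fit import *
print(get_obs()["eef_pos"],get_obs()["grip_width"])
c=camera("scene");cams=[camera("top"),c]
im=c["image"][120:300,150:410];cv2.imwrite("pics/g5.png",cv2.resize(im[:,:,::-1],None,fx=3,fy=3))
for k,x0 in {"red_jar":(.612,-.206),"yellow_jar":(.616,-.286),"loupe":(.445,.156)}.items(): print(k,*locate(k,cams,np.array(x0)))
```

```text
[0.44334824 0.13808648 0.10083306] 0.08538308221805486
red_jar [ 0.6091 -0.2084] [array([ 0.611 , -0.2082]), array([ 0.6067, -0.2093])]
yellow_jar [ 0.6106 -0.2892] [array([ 0.6106, -0.2892])]
loupe [0.4429 0.1577] [array([0.4429, 0.1577])]
```

View pics/g5.png

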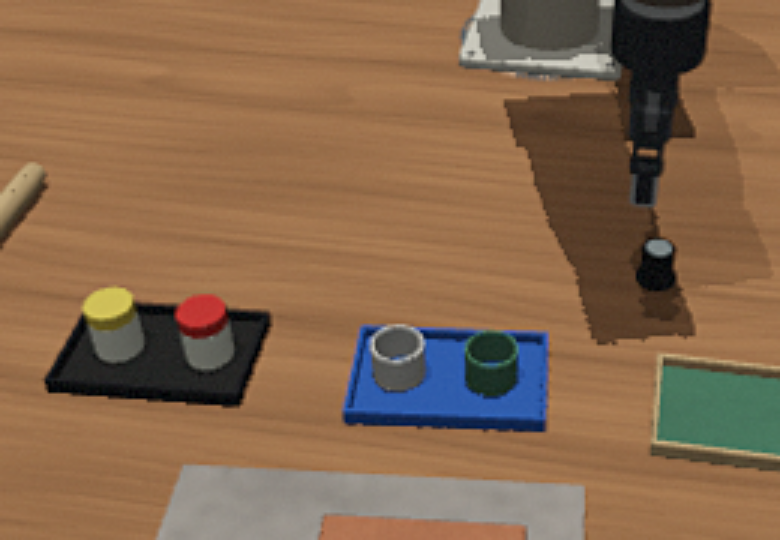

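Both jars stand side by side in the black tray, at crop (113,325) and (207,332). Next is the loupe.

Emit:
{"api": "drive_tool", "payload": {
  "increments": [
    [[1, 18, 0], [0, 0, 0], 1],
    [[0, 0, -30], [0, 0, 0], 1],
    [[0, 0, -30], [0, 0, 0], 1],
    [[0, 0, -23], [0, 0, 0], 1],
    [[0, 0, -8], [0, 0, 0], 1],
    [[0, 0, 0], [0, 0, 0], 1],
    [[0, 0, 0], [0, 0, 0], 1]
  ]
}}

```text
clock: 21.88
eef_pos: [0.4453, 0.1512, 0.0091]
tool_rot: [0.706, 0.708, -0.0, -0.0]
ft_force: [0.1, 0.1, -0.3]
grip_width: 0.0852
grasp_force: 0.0
```

Emit:
{"api": "drive_tool", "payload": {
  "increments": [
    [[0, 0, 0], [0, 0, 0], 0],
    [[0, 0, 0], [0, 0, 0], 0],
    [[0, 0, 0], [0, 0, 0], 0],
    [[0, 0, 0], [0, 0, 0], 0],
    [[0, 0, 0], [0, 0, 0], 0],
    [[0, 0, 0], [0, 0, 0], 0],
    [[0, 0, 0], [0, 0, 0], 0]
  ]
}}

```text
clock: 22.47
eef_pos: [0.4458, 0.1519, 0.0099]
tool_rot: [0.706, 0.709, 0.001, 0.0]
ft_force: [-0.5, -0.3, 5.6]
grip_width: 0.0278
grasp_force: 58.9
```

Emit:
{"api": "drive_tool", "payload": {
  "increments": [
    [[0, 0, 30], [0, 0, 0], 0],
    [[0, 0, 40], [0, 0, 0], 0],
    [[0, 0, 15], [0, 0, 0], 0],
    [[27, 14, 0], [0, 0, 0], 0],
    [[27, 14, 0], [0, 0, 0], 0],
    [[27, 14, 0], [0, 0, 0], 0],
    [[27, 14, 0], [0, 0, 0], 0],
    [[27, 15, 0], [0, 0, 0], 0]
  ]
}}

```text
clock: 23.13
eef_pos: [0.581, 0.2232, 0.094]
tool_rot: [0.706, 0.709, 0.0, 0.0]
ft_force: [0.1, 0.1, -0.1]
grip_width: 0.028
grasp_force: 59.3
```

Emit:
{"api": "drive_tool", "payload": {
  "increments": [
    [[27, 15, 0], [0, 0, 0], 0],
    [[0, 0, 0], [0, 0, 0], 0],
    [[0, 0, -30], [0, 0, 0], 0],
    [[0, 0, -30], [0, 0, 0], 0],
    [[0, 0, -12], [0, 0, 0], 0],
    [[0, 0, 0], [0, 0, 0], 0],
    [[0, 0, 0], [0, 0, 0], 0]
  ]
}}

```text
clock: 23.72
eef_pos: [0.6061, 0.2373, 0.0215]
tool_rot: [0.706, 0.709, -0.001, -0.0]
ft_force: [0.2, -0.4, -0.2]
grip_width: 0.028
grasp_force: 59.4
```

Emit:
{"api": "drive_tool", "payload": {
  "increments": [
    [[0, 0, -4], [0, 0, 0], 0],
    [[0, 0, -2], [0, 0, 0], 0],
    [[0, 0, 0], [0, 0, 0], 0]
  ]
}}

```text
clock: 23.97
eef_pos: [0.6078, 0.2379, 0.0171]
tool_rot: [0.706, 0.709, 0.001, 0.0]
ft_force: [0.3, 0.4, -1.1]
grip_width: 0.0281
grasp_force: 59.4
```

Emit:
{"api": "drive_tool", "payload": {
  "increments": [
    [[0, 0, -1.5], [0, 0, 0], 0],
    [[0, 0, 0], [0, 0, 0], 0]
  ]
}}

```text
clock: 24.13
eef_pos: [0.6074, 0.2378, 0.015]
tool_rot: [0.706, 0.709, 0.001, 0.0]
ft_force: [0.2, 0.8, -0.4]
grip_width: 0.0283
grasp_force: 59.4
```

Emit:
{"api": "drive_tool", "payload": {
  "increments": [
    [[0, 0, -1], [0, 0, 0], 0],
    [[0, 0, 0], [0, 0, 0], 0]
  ]
}}

```text
clock: 24.3
eef_pos: [0.6074, 0.2378, 0.014]
tool_rot: [0.706, 0.709, 0.001, 0.0]
ft_force: [-0.2, -0.8, 2.2]
grip_width: 0.0283
grasp_force: 59.7
```

Emit:
{"api": "drive_tool", "payload": {
  "increments": [
    [[0, 0, -0.5], [0, 0, 0], 0],
    [[0, 0, 0.5], [0, 0, 0], 0.4],
    [[0, 0, 0], [0, 0, 0], 0.55],
    [[0, 0, 0], [0, 0, 0], 0.55],
    [[0, 0, 0], [0, 0, 0], 0.55],
    [[0, 0, 10], [0, 0, 0], 0.55],
    [[0, 0, 20], [0, 0, 0], 0.55],
    [[0, 0, 35], [0, 0, 0], 0.55]
  ]
}}

```text
clock: 24.97
eef_pos: [0.6039, 0.2365, 0.075]
tool_rot: [0.706, 0.708, -0.004, -0.002]
ft_force: [0.5, -0.4, -0.2]
grip_width: 0.0468
grasp_force: 0.0
```

Emit:
{"api": "drive_tool", "payload": {
  "increments": [
    [[0, 0, 30], [0, 0, 0], 0.55],
    [[-35, -5, 5], [0, 0, 0], 0.55],
    [[-35, -5, 5], [0, 0, 0], 0.55],
    [[-35, -5, 5], [0, 0, 0], 0.55],
    [[-35, -5, 5], [0, 0, 0], 0.55],
    [[-35, -5, 0], [0, 0, 0], 0.55],
    [[0, 0, 0], [0, 0, 0], 0.55],
    [[0, 0, 0], [0, 0, 0], 0.55]
  ]
}}

```text
clock: 25.63
eef_pos: [0.43, 0.2122, 0.129]
tool_rot: [0.705, 0.709, -0.0, -0.0]
ft_force: [0.2, 0.9, 0.4]
grip_width: 0.0473
grasp_force: 0.0
```

Run:
```python
from fit import *
print(get_obs()["eef_pos"],get_obs()["grip_width"])
c=camera("scene");cams=[camera("top"),c]
im=c["image"][150:300,90:540];cv2.imwrite("pics/g6.png",cv2.resize(im[:,:,::-1],None,fx=1.75,fy=1.75))
for k,x0 in {"silver_ring":(.608,-.045),"green_ring":(.6,.034),"red_jar":(.612,-.206),"yellow_jar":(.616,-.286),"loupe":(.608,.243)}.items(): print(k,*locate(k,cams,np.array(x0)))
```

```text
[0.43001126 0.2121921  0.1290164 ] 0.047290653045618726
silver_ring [ 0.604  -0.0463] [array([ 0.6076, -0.046 ]), array([ 0.6   , -0.0471])]
green_ring [0.5984 0.0291] [array([0.6011, 0.0292]), array([0.5953, 0.0288])]
red_jar [ 0.6137 -0.2094] [array([ 0.6137, -0.2094])]
yellow_jar [ 0.6147 -0.2876] [array([ 0.6179, -0.2882]), array([ 0.6112, -0.2886])]
loupe [0.6061 0.243 ] [array([0.6095, 0.2427]), array([0.6026, 0.2436])]
```

View pics/g6.png

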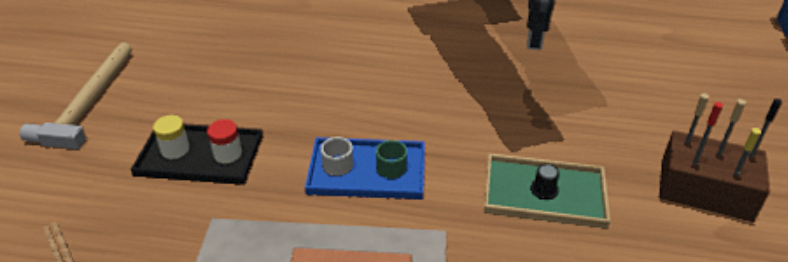

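All five things stand upright in their trays: loupe at crop (546,182), rings (337,155) and (391,159), jars (171,137) and (224,141). The hammer and file block haven't moved, and the arm is clear.

```bash
python3 -c "
from workcell import job_done
print(job_done())"
```

```text
the job is handed in; nothing more can be done
None
```

The job is handed in: in the last pictures both rings stand in the blue tray, both jars in the black tray and the loupe in the green-lined tray, all upright, with the hammer and file block where they were; no verdict was returned.

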